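Balance the weighted bar on the bench rest

ROBOT

A 7-joint arm with a two-finger parallel gripper is mounted at the origin on a cart in front of the work surface, level with it; the furniture and walls round the work are solid. World frame = base frame: x ahead of the robot, y to its left, z up, the work surface at z = 0. Lengths are in m, angles in rad, forces in N, time in s.
With the tool pointing down it reaches from about 0.4 to 0.85 m from the base axis. Payload 10.4 kg.
Tool frame: the origin (TCP) lies on the centre line of the jaws, within the pads' length; the fingertips stand 8 mm ahead of it and the grasp point (between the pads) lies 11 mm behind it (r.finger_overhang is the distance from the TCP to the fingertips, in m); z points along the fingers, y is the line along which they close (so a half turn about z gives the same grasp; the last joint's range is limited). The gripper opens to 87 mm and grips with 3 to 60 N. Pads are 19 mm wide; open, the fingers measure 117 mm over their backs; the gripper's body (75 mm by 190 mm) begins 51 mm behind the grasp point.
Start: joints at [1.21, 0.332, -0.065, 1.46, 0.022, 1.35, -0.088], TCP at [0.207, -0.59, 0.231] pointing down, gripper open.
Joint ranges: [-2.6, 2.6], [-0.5, 2.12], [-1.47, 1.34], [0.16, 2.42], [-1.27, 4.41], [0.06, 2.06], [-2.6, 2.6]. Speed limits (rad/s): [2.22, 2.22, 2.79, 2.79, 3.14, 3.14, 3.14].

INTERFACE

Orientations are given as a unit quaternion [x, y, z, w].
In Python, from bench import r, vision gives the robot as it stands.
- The arm moves only by the tool drive_tool, never from a script. Its argument "series" is a list of rows, each a list of 2 entries, a list of its own where there are three numbers: the shift along the world's x, y, z in cm, then the turn about the world's z in degrees. A call has exactly 10 rows; each row shifts and turns the commanded pose from where the row before left it; what a row does not reach is not made up. A row lasts 1/8 s, in which the tool goes at most 62.5 mm and 10.7 degrees, less where a joint would pass 70% of its speed; a pose out of reach is approached as far as the arm can. A call with a gripper value outside its range is refused whole. "hand" is the closure, from 0 (fully open) to 1 (shut), set as the call begins (left out, the last holds). The fingers move at their own pace and stop on an object; "newtons" is the grip in N (left out, the last holds). Time passes only in rows, so rows that do not move let the fingers close, or fill a call up. It gives the time, the measured TCP pose, the force, the opening and the grip force at its end, in the units of the state.
- r.read_state(): the state, without advancing time (a new reading comes with each control period).
- vision.camera(name): name is "scene" or "top"; returns a dict with "color" (420x560x3 uint8, red, green, blue), "intrinsics" (3x3 intrinsics, pixels), "R" (3x3) and "t" (3): a world point X has camera coordinates R X + t. Camera axes: x right, y down, z forward; pixel columns grow to the right and rows downward; lengths in m; the calibration is good to about 2 mm. A picture is of the moment at which its call begins. There is no depth.
- r.close_job(): hands the job in; it is judged then, once.
The state is a dict: "time": time; "joint_positions": joint angles; "joint_vel": joint speeds; "joint_torque": joint torques, N m; "ee_pos": TCP position; "eef_rot": TCP orientation; "ft_force": force on the tool from outside, world axes, zero at the start; "torque": the same for the moment, N m; "width": finger opening in m; "grip_force": force on a finger pad.
Only numpy, scipy, OpenCV 4.12 (cv2) and the standard library are available. Lean on these libraries where they do the work, as an engineer would, in place of code of your own. Each camera call takes 0.05 s, during which the arm holds its last target. There are 200 camera calls.

TASK

Take the aluminium bar with the brass weight on it, lifting it from above at the point where it balances so that it does not tip, and set it down in the slots of the yellow two-saddle rest at that point, so that it stays there level, carried by the rest alone. Leave the spare bar with the blue block where it lies.

Things in the scene. Friction and masses are not known exactly. Their poses are not given: they have to be found in the camera images.
- bar: Aluminium bar 14 x 14 mm, 340 mm long with its black end blocks (32 x 32 x 12 mm); a brass weight is clamped on it off the middle. It lies level on these blocks, the bar 9 to 23 mm above the bench. Origin: mid-length, at the blocks' underside, 16 mm below the centre line; x along the bar to the weight, z up. Masses within 15 percent: bar 0.30 kg (centred), weight 0.20 kg.
- brass_weight (a joint): Brass block 32 x 32 mm, 22 mm along the bar, tight enough not to slip in handling. Value in m: how far the middle of the block lies beyond 100 mm from the middle of the bar, along the bar's x (0.02 means 120 mm from the middle); 0 to 0.04. The bar balances about two fifths of the way from its middle to the middle of this block.
- rest: Fixed rest: aluminium base 90 x 80 x 10 mm, two yellow upright saddles 6 mm thick, 50 mm wide, 40 mm free between them for the fingers. Flat slot seats 60 mm above the bench, 20 mm wide, flared to the top at 77 mm. Origin: centre of the base's underside; x along the slots, as the bar must lie (either end first), z up. The balance point must lie between the saddles, the weight clear of them.
- spare_bar: The spare bar to leave alone: same bar and end blocks, but with a light blue plastic block instead of the brass one. Origin: middle of the length at the underside; x along the bar, z up.
There are look-alikes about, which are no part of the job. What is shaped like the rest but purple is not meant.

How it is judged:
By the outcome, as a careful person would: the job done as asked, in the order asked, and still so for the second after the job is handed in, with the robot touching nothing.
It also fails if it takes over 48 s, if anything falls off the work surface, if the arm or the gripper's body presses on something with over 40 N, if the wrist force passes 120 N, or if a joint passes its speed limit or range.

## Working session

There is one attempt and no reset: what is moved stays moved. The work goes in short steps, Python scripts to look and compute and a tool call to move; the robot and the scene stay as the last step left them, time stands still between calls to the robot, and variables do not carry over. Pictures are saved under pics/ and viewed, at most 10 in all, crops included, and the job is handed in when it is done.

Besides the shell and the picture viewer there is one more tool, called after "Request:" as a command line: name --argument value ..., lists and objects as JSON in quotes. drive_tool: Moves the arm, as the interface text tells. Its arguments: {"type":"object","properties":{"series":{"type":"array"},"hand":{"type":"number"},"newtons":{"type":"number"}},"required":["series"]}

```bash
mkdir -p pics
cat > h.py <<'E'
import numpy as np, cv2
from bench import r, vision
def cam(n):
    c=vision.camera(n); return c
def ray(c,uv,z):
    K,R,t=map(np.array,(c["intrinsics"],c["R"],c["t"]))
    d=R.T@np.linalg.inv(K)@np.array([uv[0],uv[1],1.]); o=-R.T@t
    return o+d*(z-o[2])/d[2]
def proj(c,X):
    p=np.array(c["intrinsics"])@(np.array(c["R"])@np.array(X)+np.array(c["t"])); return p[:2]/p[2]
def save(c,f): cv2.imwrite("pics/"+f,cv2.cvtColor(c["color"],cv2.COLOR_RGB2BGR))
E
python3 - <<'E'
from h import *
a=cam("top");b=cam("scene")
save(a,"top0.png");save(b,"scene0.png")
for c in(a,b):print(-np.array(c["R"]).T@c["t"],np.array(c["intrinsics"])[0,0])
s=r.read_state();print(s["ee_pos"],s["eef_rot"],s["width"],s["time"])
E
```

```text
[0.42591552 0.12591209 0.89608443] 423.53647304784715
[0.24499637 0.66099293 0.58787377] 406.8189881351184
[ 0.20701875 -0.58935487  0.22984053] [ 9.85769178e-01  1.68103287e-01 -1.26831050e-04 -6.29163803e-04] 0.08709144595312676 0.1
```

View pics/top0.png

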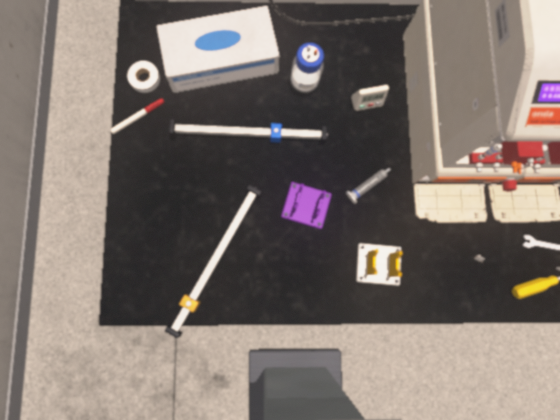

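View pics/scene0.png

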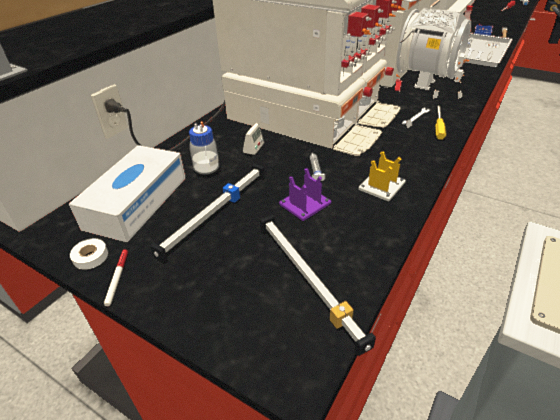

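The top view shows two bars. One has a brass block at (189,303) and runs from (254,190) to (175,332). The spare has a blue block at (276,131). There are two rests, yellow at (380,264) and purple at (307,205). Other yellow and orange things are the screwdriver at (535,288) and the panel at (557,115). By the description I choose the brass bar and the yellow rest, and will check both in a close crop.

```bash
cat > m.py <<'E'
from h import *
def mask(c,lo,hi,box):
    hsv=cv2.cvtColor(c["color"],cv2.COLOR_RGB2HSV); m=cv2.inRange(hsv,lo,hi)
    k=np.zeros_like(m);x0,y0,x1,y1=box;k[y0:y1,x0:x1]=255
    m&=k; n,l,s,ce=cv2.connectedComponentsWithStats(m)
    return m
def pts(m): 
    v,u=np.nonzero(m); return np.c_[u,v].astype(float)
def bar(c,box,z=0.023):
    w=mask(c,(0,0,120),(180,70,255),box); y=mask(c,(10,110,90),(35,255,255),box)
    P=np.array([ray(c,p,z)[:2] for p in pts(w)]); ct=np.median(P,0)
    vx,vy,x0,y0=cv2.fitLine(P.astype(np.float32),cv2.DIST_HUBER,0,.001,.001).ravel()
    d=np.array([vx,vy]);o=np.array([x0,y0]); 
    n=np.abs((P-o)@np.array([-vy,vx]))<.012; s=(P[n]-o)@d
    yc=pts(y); B=np.array([ray(c,p,.032)[:2] for p in yc]); rB=cv2.minAreaRect(B.astype(np.float32))
    return o,d,s.min(),s.max(),rB,len(yc),(ray(c,yc.mean(0),.02)[:2])
E
python3 - <<'E'
from m import *
a=cam("top")
o,d,s0,s1,rB,n,b2=bar(a,(165,183,262,338))
e0,e1=o+d*s0,o+d*s1
print("ends",e0,e1,"len",s1-s0,"ang",np.degrees(np.arctan2(d[1],d[0])))
print("brass",rB,n,b2,"s along from mid",(np.array(rB[0])-o)@d-(s0+s1)/2,(b2-o)@d-(s0+s1)/2, "off",(np.array(rB[0])-o)@[-d[1],d[0]])
w=mask(a,(0,0,110),(180,80,255),(345,235,412,292)); y=mask(a,(10,110,60),(35,255,255),(345,235,412,292))
P=np.array([ray(a,p,.01)[:2] for p in pts(w|y)]);print("rest",cv2.minAreaRect(P.astype(np.float32)),cv2.minAreaRect(np.array([ray(a,p,.01)[:2] for p in pts(w)],np.float32)))
im=cv2.cvtColor(a["color"],cv2.COLOR_RGB2BGR)
f=cv2.resize(im[180:340,160:270],None,fx=3.6,fy=3.6,interpolation=2);g=cv2.resize(im[230:300,340:415],None,fx=5.2,fy=5.2,interpolation=2)
out=np.zeros((600,790,3),np.uint8);out[:f.shape[0],:f.shape[1]]=f;out[:g.shape[0],400:400+g.shape[1]]=g[:, :390];cv2.imwrite("pics/crop1.png",out)
E
```

```text
ends [0.31788524 0.2579782 ] [0.61755283 0.16400404] len 0.3140570075120691 ang -17.411144
brass ((0.38751450181007385, 0.2713889181613922), (0.03817689046263695, 0.02662614732980728), 61.885162353515625) 203 [0.38705289 0.27326099] s along from mid -0.09460234865206547 -0.09560298676241229 off 0.033631187181534905
rest ((0.46394121646881104, -0.11920854449272156), (0.09738493710756302, 0.08377588540315628), 84.68267059326172) ((0.46410292387008667, -0.11747099459171295), (0.09389480948448181, 0.08377588540315628), 84.68267059326172)
```

View pics/crop1.png

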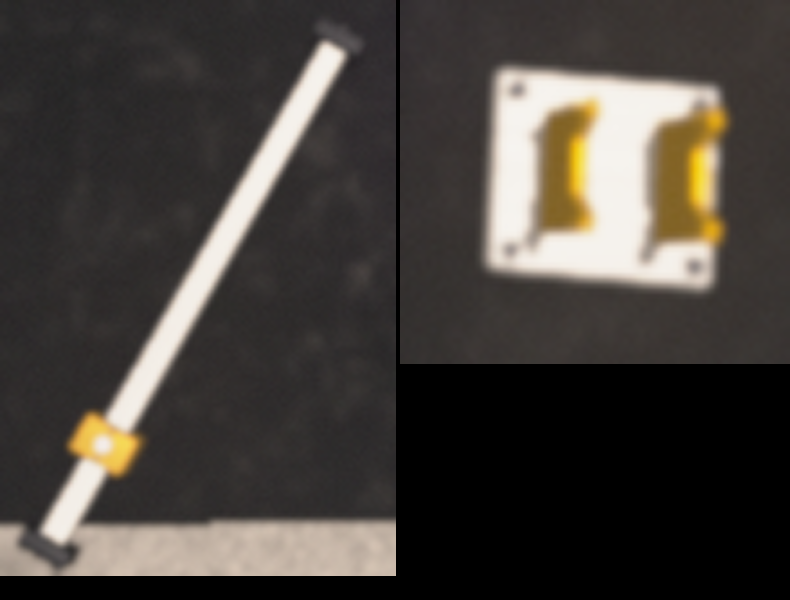

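The crop confirms the brass-weight bar, with inner ends near (253,192) and (175,330) and the brass centre at (189,303). The other crop is the yellow rest, its saddles spaced along the image's horizontal. The floor beyond the bench edge spoiled the line fit, so I refit inside the strip.

```bash
cat > b.py <<'E'
from m import *
a=cam("top")
w=mask(a,(0,0,120),(180,70,255),(165,183,262,320))
k=np.zeros_like(w);cv2.line(k,(253,192),(175,330),255,17);k[290:]=0
P=np.array([ray(a,p,.023)[:2] for p in pts(w&k)],np.float32)
vx,vy,x0,y0=cv2.fitLine(P,cv2.DIST_HUBER,0,.001,.001).ravel()
d=-np.array([vx,vy]) if vx>0 else np.array([vx,vy]);o=np.array([x0,y0]) # d toward the weight (-x)
y=mask(a,(10,110,90),(35,255,255),(165,285,205,320)); y=cv2.morphologyEx(y,cv2.MORPH_CLOSE,np.ones((7,7)))
rB=cv2.minAreaRect(np.array([ray(a,p,.032)[:2] for p in pts(y)],np.float32))
q0,q1=ray(a,(253.3,192.5),.023)[:2],ray(a,(175.3,330),.023)[:2]
s=[float((p-o)@d) for p in (q0,q1,np.array(rB[0]))]
mid=(s[0]+s[1])/2
print("dir",np.degrees(np.arctan2(d[1],d[0])),"len",s[1]-s[0],"half strip width sd",np.abs((P-o)@[-d[1],d[0]]).max())
print("mid",o+d*mid,"brass from mid",s[2]-mid,rB,"brass off-line",(np.array(rB[0])-o)@[-d[1],d[0]])
B=o+d*(mid+.4*(s[2]-mid));print("balance",B, np.linalg.norm(B))
E
python3 b.py
python3 - <<'E'
from m import *
b=cam("scene")
# scene check: brass centroid, bar ends
y=mask(b,(10,110,90),(35,255,255),(325,295,358,335));print("scene brass px",pts(y).mean(0), "pred",proj(b,[.3876,.2714,.02]))
p=r.read_state()
from scipy.spatial.transform import Rotation as Ro
print(Ro.from_quat(p["eef_rot"]).as_matrix()[:,1])
# rest edges
a=cam("top")
w=mask(a,(0,0,110),(180,80,255),(345,235,412,292))
y=mask(a,(10,110,60),(35,255,255),(345,235,412,292))
# inner top edges of saddles seen at z=.06 seats: bright seat pixels
m=mask(a,(15,200,190),(35,255,255),(345,235,412,292))
n,l,s,c=cv2.connectedComponentsWithStats(m)
for i in range(1,n):
  if s[i,4]>5: print("seat",c[i],s[i],ray(a,c[i],.06)[:2],ray(a,c[i],.077)[:2])
for cx,cy in ((492,67),(720,88),(713,291),(486,269)): print(ray(a,(340+(cx-400)/5.2,230+cy/5.2),.01)[:2])
E
```

```text
dir 150.75272 len 0.31784368044097383 half strip width sd 0.009512894
mid [0.47510618 0.22319953] brass from mid 0.09996781487495157 ((0.3874675929546356, 0.27130112051963806), (0.03797781467437744, 0.02662614732980728), 61.885162353515625) brass off-line 0.0008488838178823954
balance [0.44021666 0.24273643] 0.5027044
scene brass px [340.0252809  313.44662921] pred [340.39393943 312.49591043]
[ 3.31485961e-01 -9.43459975e-01 -5.77299168e-04]
seat [400.16666667 252.83333333] [399 252   3   3   6] [ 0.48321543 -0.147828  ] [ 0.48205036 -0.14226208]
seat [373.21428571 261.14285714] [373 257   2  11  14] [ 0.46702312 -0.09321619] [ 0.46618728 -0.08876068]
seat [396.35294118 263.11764706] [396 259   2  11  17] [ 0.46298658 -0.1390677 ] [ 0.46223282 -0.1336799 ]
seat [399.33333333 273.83333333] [398 273   3   3   6] [ 0.44204199 -0.14381541] [ 0.44171409 -0.13833108]
[ 0.50779318 -0.07516198]
[ 0.49905474 -0.16782764]
[ 0.41813408 -0.16032763]
[ 0.42721861 -0.06957044]
```

Request:
drive_tool --series '[[[4, 3, 0], 8], [[4, 3, 0], 8], [[4, 3, 0], 8], [[4, 3, 0], 8], [[4, 3, 0], 8], [[0.5, 5, 0], 8], [[0.5, 5, 0], 8], [[0.5, 5, 0], 8], [[0.5, 5, 0], 8], [[0.5, 5, 0], 8]]' --hand 0

```text
time: 1.55
ee_pos: [0.4321, -0.1881, 0.2307]
eef_rot: [0.645, 0.764, -0.0, 0.0]
ft_force: [0.4, -0.3, -0.2]
width: 0.0872
grip_force: 0.0
```

Request:
drive_tool --series '[[[0, 4.8, 0], 5.7], [[0, 4.8, 0], 5.7], [[0, 4.8, 0], 5.7], [[0.2, 4.8, 0], 5.7], [[0.2, 4.8, 0], 5.7], [[0.2, 4.8, 0], 5.7], [[0.2, 4.8, 0], 5.7], [[0.2, 4.8, 0], 5.7], [[0, 4.8, 0], 5.8], [[0, 0, 0], 0]]'

```text
time: 2.8
ee_pos: [0.4409, 0.2462, 0.2307]
eef_rot: [0.249, 0.969, 0.001, -0.001]
ft_force: [0.4, -0.7, 0.1]
width: 0.087
grip_force: 0.0
```

```bash
cat > st.py <<'E'
from h import *
from scipy.spatial.transform import Rotation as Ro
s=r.read_state();M=Ro.from_quat(s["eef_rot"]).as_matrix();y=M[:,1]
print(round(s["time"],2),np.round(s["ee_pos"],4),"yaw_y",round(np.degrees(np.arctan2(y[1],y[0])),2),"z",np.round(M[:,2],3),"w",round(s["width"],4),"F",np.round(s["ft_force"],2),"T",np.round(s["torque"],3),"grip",s["grip_force"],"j7",s["joint_positions"][6])
E
python3 st.py
```

```text
2.8 [0.4409 0.2462 0.2307] yaw_y 61.16 z [-0.001  0.002 -1.   ] w 0.087 F [ 0.41 -0.69  0.15] T [ 0.006 -0.14  -0.019] grip 0.0 j7 0.35908651709419426
```

Request:
drive_tool --series '[[[-0.1, -0.3, -2.4], -0.4], [[0, 0, -2.4], 0], [[0, 0, -2.4], 0], [[0, 0, -2.4], 0], [[0, 0, -2.4], 0], [[0, 0, -2.4], 0], [[0, 0, -2.4], 0], [[0, 0, -2.4], 0], [[0, 0, -2.2], 0], [[0, 0, 0], 0]]'

```text
time: 4.05
ee_pos: [0.4403, 0.2384, 0.0153]
eef_rot: [0.256, 0.967, -0.001, -0.001]
ft_force: [-1.1, -0.3, -0.5]
width: 0.0873
grip_force: 0.0
```

```bash
python3 st.py
python3 - <<'E'
from h import *
b=cam("scene");a=cam("top");B=lambda c:cv2.cvtColor(c["color"],cv2.COLOR_RGB2BGR)
f=cv2.resize(B(b)[150:360,180:390],(400,400));g=cv2.resize(B(a)[180:340,130:290],(400,400))
cv2.imwrite("pics/g1.png",np.hstack([f,g]))
E
```

```text
4.05 [0.4403 0.2384 0.0153] yaw_y 60.32 z [-0.002 -0.001 -1.   ] w 0.0873 F [-1.14 -0.3  -0.48] T [ 0.058 -0.205  0.011] grip 0.0 j7 0.1359016896402696
```

View pics/g1.png

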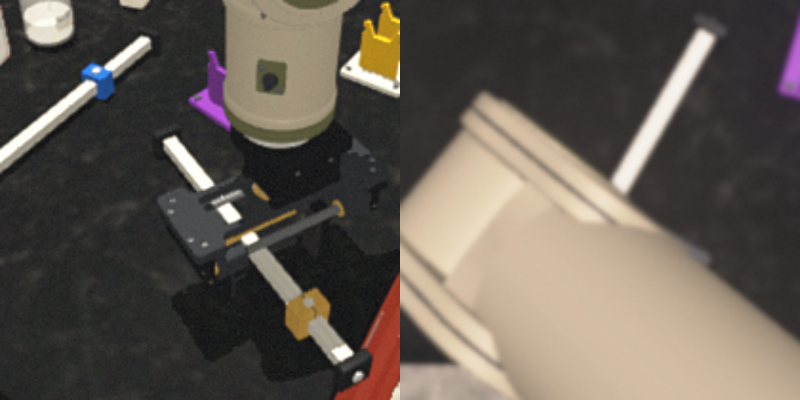

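The scene crop shows the fingers straddling the bar between its middle and the brass block. I shift by the small residual and close.

Request:
drive_tool --series '[[[0, 0.4, -0.25], 0.4], [[0, 0, 0], 0], [[0, 0, 0], 0], [[0, 0, 0], 0], [[0, 0, 0], 0], [[0, 0, 0], 0], [[0, 0, 0], 0], [[0, 0, 0], 0], [[0, 0, 0], 0], [[0, 0, 0], 0]]'

```text
time: 5.4
ee_pos: [0.4411, 0.2433, 0.0141]
eef_rot: [0.252, 0.968, 0.0, -0.0]
ft_force: [-0.3, -0.2, 0.2]
width: 0.0868
grip_force: 0.0
```

Request:
drive_tool --series '[[[0, 0, 0], 0], [[0, 0, 0], 0], [[0, 0, 0], 0], [[0, 0, 0], 0], [[0, 0, 0], 0], [[0, 0, 0], 0], [[0, 0, 0], 0], [[0, 0, 0], 0], [[0, 0, 0], 0], [[0, 0, 0], 0]]' --hand 1 --newtons 40

```text
time: 6.65
ee_pos: [0.441, 0.2431, 0.014]
eef_rot: [0.253, 0.968, -0.0, -0.0]
ft_force: [-1.4, -2.1, 0.7]
width: 0.0138
grip_force: 40.0
```

```bash
python3 st.py
```

```text
6.65 [0.441  0.2431 0.014 ] yaw_y 60.75 z [-0. -0. -1.] w 0.0138 F [-1.45 -2.11  0.66] T [-0.337  0.115 -0.049] grip 40.00042676925659 j7 0.1309293233170871
```

Request:
drive_tool --series '[[[0, 0, 0.3], 0], [[0, 0, 0.7], 0], [[0, 0, 1], 0], [[0, 0, 1], 0], [[0, 0, 1], 0], [[0, 0, 1], 0], [[0, 0, 0], 0], [[0, 0, 0], 0], [[0, 0, 0], 0], [[0, 0, 0], 0]]'

```text
time: 7.9
ee_pos: [0.441, 0.2433, 0.0638]
eef_rot: [0.252, 0.968, -0.0, -0.0]
ft_force: [-0.9, 0.1, -4.9]
width: 0.0138
grip_force: 40.0
```

```bash
python3 st.py;  python3 - <<'E'
from h import *
b=cam("scene");B=lambda c:cv2.cvtColor(c["color"],cv2.COLOR_RGB2BGR)
cv2.imwrite("pics/g2.png",cv2.resize(B(b)[130:370,160:400],(560,560)))
E
```

```text
7.9 [0.441  0.2433 0.0638] yaw_y 60.76 z [-0.  0. -1.] w 0.0138 F [-0.88  0.06 -4.86] T [ 0.128 -0.161 -0.001] grip 39.998377561569214 j7 0.1917768332536068
```

View pics/g2.png

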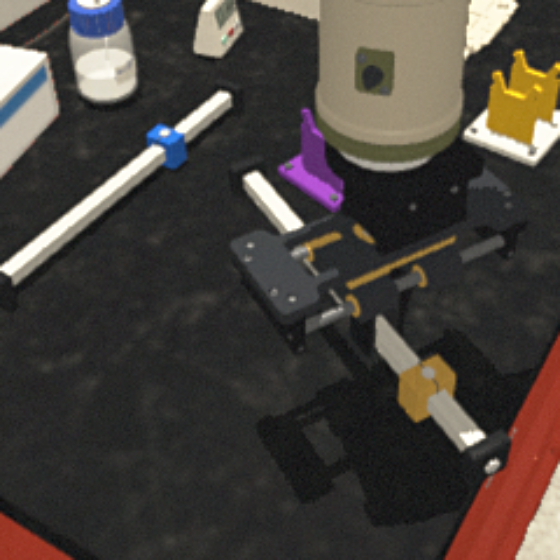

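The bar is held and lifted, with the brass block clear. I check level by comparing predicted level-bar pixels with the image, and average the torque.

Run:
```python
from m import *
T=[];n=np.array([np.cos(np.radians(60.75)),np.sin(np.radians(60.75)),0]);d=np.array([-n[1],n[0],0])
for i in range(8):
    b=cam("scene");s=r.read_state();T.append([n@s["torque"],s["ft_force"][2]])
print(np.mean(T,0),np.std(T,0))
c=np.array([.441,.2433,.066])
m=mask(b,(8,110,70),(35,255,255),(325,275,365,320));print("brass",pts(m).mean(0),m.any() and len(pts(m)))
for dz in(-.006,0,.006): print(dz,proj(b,c+d*.06+[0,0,dz]),"light inner end top",proj(b,c-d*.198+[0,0,.007-dz*3.3]))
```

```text
[-0.0664352 -4.6924678] [0.0255693  0.40179654]
brass [341.25245098 295.25735294] 408
-0.006 [341.13708568 297.68141531] light inner end top [265.66838518 195.88720571]
0 [341.39362944 295.31640393] light inner end top [266.17723432 203.65962309]
0.006 [341.65325938 292.92294189] light inner end top [266.67042397 211.19284942]
```

Request:
drive_tool --series '[[[0, 0, 2], 0], [[0, 0, 2], -5], [[0, 0, 2], -7], [[0, 0, 2], -8], [[0, 0, 2], -8], [[0, 0, 0], -8], [[0, 0, 0], -8], [[0, 0, 0], -8], [[0, 0, 0], -8], [[0, 0, 0], -6]]'

```text
time: 9.6
ee_pos: [0.4411, 0.2438, 0.1655]
eef_rot: [0.74, 0.673, 0.001, 0.0]
ft_force: [0.5, -0.2, -4.2]
width: 0.0137
grip_force: 40.0
```

Request:
drive_tool --series '[[[0, -2, 0], 0], [[0.2, -4, 0], 0], [[0.3, -5, 0], 0], [[0.3, -5, 0], 0], [[0.3, -5, 0], 0], [[0.3, -5, 0], 0], [[0.3, -5, 0], 0], [[0.3, -3, 0], 0], [[0.3, -2, 0], 0], [[0, 0, 0], 0]]'

```text
time: 10.85
ee_pos: [0.4645, -0.1174, 0.1647]
eef_rot: [0.739, 0.674, 0.0, 0.0]
ft_force: [0.3, 0.5, -4.8]
width: 0.0136
grip_force: 40.0
```

Request:
drive_tool --series '[[[0, 0, -0.5], 0], [[0, 0, -1], 0], [[0, 0, -1], 0], [[0, 0, -1], 0], [[0, 0, -1], 0], [[0, 0, -0.5], 0], [[0, 0, 0], 0], [[0, 0, 0], 0], [[0, 0, 0], 0], [[0, 0, 0], 0]]'

```text
time: 12.1
ee_pos: [0.4643, -0.1167, 0.1143]
eef_rot: [0.739, 0.674, 0.0, 0.0]
ft_force: [-0.5, -0.7, -5.5]
width: 0.0138
grip_force: 40.0
```

```bash
python3 st.py;  python3 - <<'E'
from h import *
b=cam("scene");a=cam("top");B=lambda c:cv2.cvtColor(c["color"],cv2.COLOR_RGB2BGR)
f=cv2.resize(B(b)[90:250,260:460],(500,400));g=cv2.resize(B(a)[150:330,280:480],(300,270))
g=np.vstack([g,np.zeros((130,300,3),np.uint8)])
cv2.imwrite("pics/p1.png",np.hstack([f,g]))
E
```

```text
12.1 [ 0.4643 -0.1167  0.1143] yaw_y -5.25 z [ 0. -0. -1.] w 0.0138 F [-0.49 -0.67 -5.53] T [-0.003 -0.096  0.049] grip 39.998257756233215 j7 -0.008163070498386589
```

View pics/p1.png

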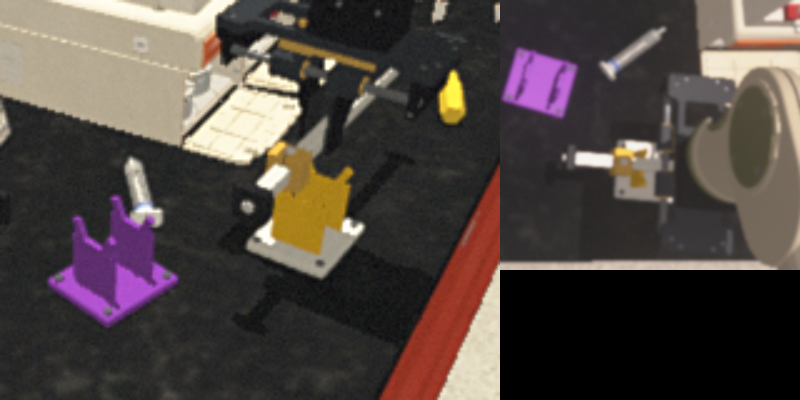

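The bar is about 3 cm above the saddle tops and aligned with the slots, the brass block outboard on the +y side. I lower it into the slot and watch the force.

Request:
drive_tool --series '[[[0, 0, -0.7], -0.25], [[0, 0, -0.7], 0], [[0, 0, -0.6], 0], [[0, 0, -0.5], 0], [[0, 0, -0.5], 0], [[0, 0, -0.5], 0], [[0, 0, -0.5], 0], [[0, 0, -0.2], 0], [[0, 0, 0], 0], [[0, 0, 0], 0]]'

```text
time: 13.45
ee_pos: [0.4643, -0.1167, 0.0723]
eef_rot: [0.74, 0.672, 0.0, 0.0]
ft_force: [-0.3, -0.0, -4.1]
width: 0.0136
grip_force: 40.0
```

```bash
python3 st.py
```

```text
13.45 [ 0.4643 -0.1167  0.0723] yaw_y -5.49 z [ 0. -0. -1.] w 0.0136 F [-0.34 -0.   -4.08] T [ 0.    -0.016  0.019] grip 39.998449087142944 j7 -0.04331846576178492
```

Request:
drive_tool --series '[[[0, 0, -0.2], 0], [[0, 0, -0.2], 0], [[0, 0, -0.1], 0], [[0, 0, -0.1], 0], [[0, 0, -0.1], 0], [[0, 0, 0], 0], [[0, 0, 0], 0], [[0, 0, 0], 0], [[0, 0, 0], 0], [[0, 0, 0], 0]]'

```text
time: 14.7
ee_pos: [0.4642, -0.1167, 0.0651]
eef_rot: [0.74, 0.672, 0.0, 0.0]
ft_force: [-1.2, -0.2, -3.8]
width: 0.0135
grip_force: 40.0
```

```bash
python3 st.py;  python3 - <<'E'
from h import *
b=cam("scene");B=lambda c:cv2.cvtColor(c["color"],cv2.COLOR_RGB2BGR)
cv2.imwrite("pics/p2.png",cv2.resize(B(b)[90:250,260:460],(600,480)))
E
```

```text
14.7 [ 0.4642 -0.1167  0.0651] yaw_y -5.5 z [ 0.  0. -1.] w 0.0135 F [-1.2  -0.17 -3.83] T [-0.018 -0.077  0.045] grip 39.99839723110199 j7 -0.049061598608349695
```

View pics/p2.png

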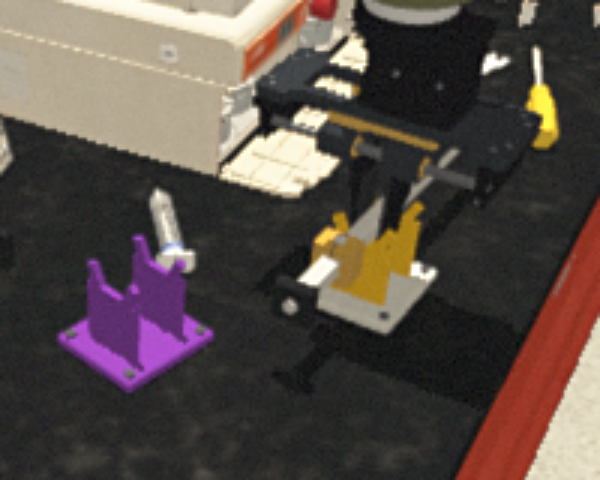

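The bar sits in the near saddle's slot with the brass block just outside it. The force has not eased much yet, so I lower another 1.5 mm until the rest takes the load.

Request:
drive_tool --series '[[[0, 0, -0.05], 0], [[0, 0, -0.05], 0], [[0, 0, -0.05], 0], [[0, 0, 0], 0], [[0, 0, 0], 0], [[0, 0, 0], 0], [[0, 0, 0], 0], [[0, 0, 0], 0], [[0, 0, 0], 0], [[0, 0, 0], 0]]'

```text
time: 16.0
ee_pos: [0.4642, -0.1167, 0.0649]
eef_rot: [0.74, 0.672, -0.0, 0.0]
ft_force: [-8.3, 1.7, 15.4]
width: 0.0133
grip_force: 40.0
```

```bash
python3 st.py
```

```text
16.0 [ 0.4642 -0.1167  0.0649] yaw_y -5.5 z [-0.    -0.001 -1.   ] w 0.0133 F [-8.32  1.69 15.43] T [ 0.438  1.836 -0.003] grip 40.00340938568115 j7 -0.05028699344261349
```

Contact came at the expected height, TCP 0.065. I ease off slightly, then release.

Request:
drive_tool --series '[[[0, 0, 0.1], 0], [[0, 0, 0], 0], [[0, 0, 0], 0], [[0, 0, 0], 0], [[0, 0, 0], 0], [[0, 0, 0], 0], [[0, 0, 0], 0], [[0, 0, 0], 0], [[0, 0, 0], 0], [[0, 0, 0], 0]]' --newtons 10

```text
time: 17.25
ee_pos: [0.4644, -0.1167, 0.0649]
eef_rot: [0.74, 0.672, 0.0, 0.0]
ft_force: [-3.0, 0.6, 5.0]
width: 0.0138
grip_force: 10.0
```

Request:
drive_tool --series '[[[0, 0, 0], 0], [[0, 0, 0], 0], [[0, 0, 0], 0], [[0, 0, 0], 0], [[0, 0, 0], 0], [[0, 0, 0], 0], [[0, 0, 0], 0], [[0, 0, 0], 0], [[0, 0, 0], 0], [[0, 0, 0], 0]]' --hand 0

```text
time: 18.5
ee_pos: [0.4641, -0.1167, 0.0646]
eef_rot: [0.74, 0.672, 0.0, -0.0]
ft_force: [-0.4, 0.5, -0.4]
width: 0.0864
grip_force: 0.0
```

```bash
python3 st.py;  python3 - <<'E'
from h import *
b=cam("scene");B=lambda c:cv2.cvtColor(c["color"],cv2.COLOR_RGB2BGR)
cv2.imwrite("pics/p3.png",cv2.resize(B(b)[90:250,260:460],(600,480)))
E
```

```text
18.5 [ 0.4641 -0.1167  0.0646] yaw_y -5.5 z [ 0.  0. -1.] w 0.0864 F [-0.42  0.49 -0.36] T [-0.041 -0.117 -0.024] grip 0.0 j7 -0.04944998853823325
```

View pics/p3.png

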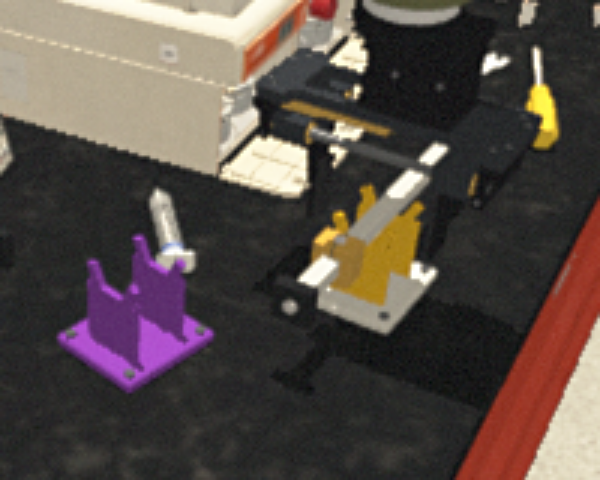

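The fingers are open and the bar has stayed in place. I go straight up, then move away to the left for a clear look.

Request:
drive_tool --series '[[[0, 0, 0.5], 0], [[0, 0, 1], 0], [[0, 0, 1.5], 0], [[0, 0, 2], 0], [[0, 0, 2], 0], [[0, 0, 2], 0], [[0, 0, 2], 0], [[0, 0, 2], 0], [[0, 0, 2], 0], [[0, 0, 2], 0]]'

```text
time: 19.8
ee_pos: [0.4642, -0.1165, 0.2365]
eef_rot: [0.74, 0.673, 0.0, 0.001]
ft_force: [0.5, -0.0, -0.1]
width: 0.0869
grip_force: 0.0
```

Request:
drive_tool --series '[[[0, -2, 0], 0], [[0, -4, 0], 0], [[0, -4, 0], 0], [[0, -4, 0], 0], [[0, -4, 0], 0], [[0, -4, 0], 0], [[0, -3, 0], 0], [[0, -2, 0], 0], [[0, 0, 0], 0], [[0, 0, 0], 0]]'

```text
time: 21.05
ee_pos: [0.4645, -0.3855, 0.2345]
eef_rot: [0.74, 0.673, 0.0, -0.0]
ft_force: [0.0, -0.4, -0.1]
width: 0.087
grip_force: 0.0
```

```bash
python3 st.py;  python3 - <<'E'
from h import *
b=cam("scene");a=cam("top");B=lambda c:cv2.cvtColor(c["color"],cv2.COLOR_RGB2BGR)
f=cv2.resize(B(b)[90:250,280:460],(450,400));g=cv2.resize(B(a)[170:330,280:420],(350,400))
cv2.imwrite("pics/p4.png",np.hstack([f,g]))
c=np.array([.4643,-.1167,.067]);d=np.array([np.cos(np.radians(84.5)),np.sin(np.radians(84.5)),0])
for k,e in(("weight end top",.13),("light end top",-.21)):print(k,"scene",proj(b,c+d*e+[0,0,.016]),"top",proj(a,c+d*e+[0,0,.016]))
E
```

```text
21.05 [ 0.4645 -0.3855  0.2345] yaw_y -5.42 z [ 0.     0.001 -1.   ] w 0.087 F [ 0.02 -0.39 -0.08] T [-0.025 -0.073  0.016] grip 0.0 j7 0.4573503898348131
weight end top scene [357.07097983 185.11257018] top [321.23691549 255.62256827]
light end top scene [422.15621713 120.26484942] top [496.66408316 272.05325332]
```

View pics/p4.png

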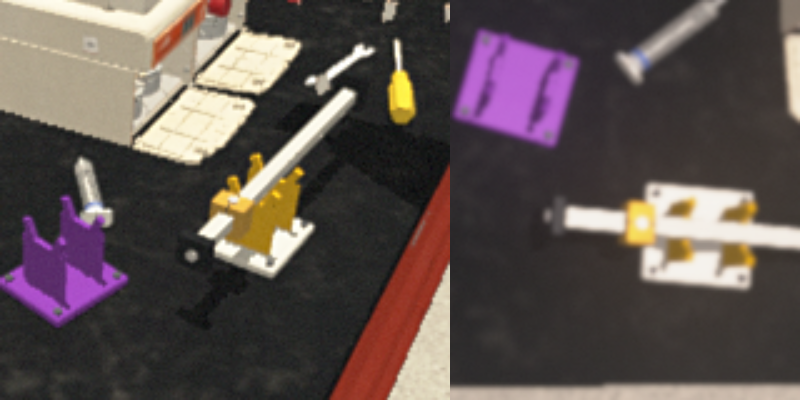

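The bar lies level in both yellow slots. The weight end is at (358,187) against a predicted (357,185), the light end is near its predicted pixel, and the brass block is outside the saddles. The gripper is clear.

```bash
python3 -c "
from h import *
print(r.close_job())"
```

```text
the job is handed in; nothing more can be done
None
```

The brass-weighted bar was lifted at its balance point and rests level in the yellow rest's slots with the gripper clear; the spare bar was not touched, and the job was handed in at about 21 s.

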